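# Rack the last test tile and hold the ware chest open

### The job

In the pottery studio, take the square test tile that leans on the drying stand and, without dropping it, stand it on edge in the one empty slot of the wooden rack, pushed to the slot's floor and about central, and let go of it. Then, so that I can lift the rack into the ware chest, take the chest's lid by its bar, open it to 50 degrees from shut and hold it there: the lid falls shut by itself, so finish while still holding it still with the gripper. Leave the two tiles already racked, the bowl, the jar and the brush where they are.

Things in the scene. Friction and masses are not known exactly. Their poses are not given: they have to be found in the camera images.
- tile: The loose square fired-clay tile, 100 x 100 mm, 8 mm thick, about 160 g. Origin at its middle; x is its normal, y (level at the start) and z (up along the lean) lie along its edges. It starts on the drying stand, leaning 15 degrees from vertical towards the robot: its z axis points up and back towards the robot.
- stand: Fixed wooden drying stand under the loose tile, base 110 x 110 x 12 mm. Origin on the table below the middle of the tile's bottom edge (30 mm up); y along the tile's width. A backrest supports the tile's under (robot) side along its lowest 50 mm only; a lip 7 mm high stops its foot. The tile's upper half is clear on both faces, top edge 127 mm up. Draw the tile out along its own z.
- rack: The fixed slotted wooden rack, 142 (x) x 120 (y) x 47 mm high, origin at the centre of its underside. Three slots run along its y at x = -44, 0 and +44 mm; each is 14 mm wide, 35 mm deep, open at both ends, floor 12 mm above the table. Two slots already hold a standing tile.
- free_slot: The one empty slot of the rack (which of the three varies). Origin on the slot's floor at the middle of its length, 12 mm above the table; x is across the slot (the racked tile's normal), y along it, z up. A tile that stands in it has its middle 50 mm above this point.
- tile_a: One of the two tiles, of the same shape and size as the loose one (100 x 100 x 8 mm), that already stand upright in the rack. Leave it. Origin at its middle, x its normal.
- tile_b: The other tile that already stands in the rack. Leave it. Origin at its middle, x its normal.
- chest: The fixed plywood ware chest, 200 (x) x 240 (y) x 125 mm high, with a flat hinged lid on top; origin at the centre of its underside, its front (handle) side is its -x.
- lid: The chest's lid with its handle, 0.55 kg or so: plywood panel 202 x 244 x 12 mm. Origin on the hinge line at the chest's far (+x) upper edge, 125 mm above the table; shut, the panel runs from the hinge towards -x, its axes as the chest's. When it opens its front edge rises. Nothing keeps it open: let go, it falls shut.
- lid_hinge (a point): The hinge end of the lid at mid-width, in the lid's mid-thickness, 7 mm above the hinge line when shut. The hinge line (at the origin of lid) runs along the chest's y.
- lid_handle (a point): Middle of the lid's handle: a round steel bar 14 mm thick, 120 mm long, along the chest's y, on two arms 50 mm before the lid's front edge; 252 mm from the hinge line and 7 mm above it (132 mm above the table) when shut. 43 mm are clear between bar and lid, nothing is below: pinch it from above, one finger each side; round, it can turn between the fingers as the lid swings.
- lid_angle (a joint): Opening angle of the lid in rad: 0 shut, growing as the front rises; 50 degrees is 0.873. Stops at 0 and 1.75. No spring; its weight closes it below about 1.5.
- bowl: White bowl, 100 mm across and 50 mm high, a bystander. Origin at its underside.
- jar: Glass jar, 60 mm across and 80 mm high, a bystander. Origin at its underside.
- brush: Brush lying on the table between robot and stand, a bystander. Origin on its axis, at its underside; about 200 mm long.
Not all that is in view belongs to the job. Leave any red look-alike of the tile alone.

How it is judged:
By the outcome, as a careful person would: the job done as asked, in the order asked, and still so for the second after the job is handed in, while the arm keeps its last pose, push and grip.
It also fails if it takes over 61 s, if anything falls off the work surface, if the arm or the gripper's body presses on something with over 40 N, if the wrist force passes 120 N, or if a joint passes its speed limit or range.

### The arm

A 6-joint arm with a two-finger parallel gripper is mounted at the origin on the work surface. World frame = base frame: x ahead of the robot, y to its left, z up, the work surface at z = 0. Lengths are in m, angles in rad, forces in N, time in s.
With the tool pointing down it reaches from about 0.35 to 0.775 m from the base axis. Payload 7.3 kg.
Tool frame: the origin (TCP) lies midway between the tips of the shut fingers; the grasp point (between the pads) lies 19 mm behind it; z points along the fingers, y is the line along which they close (so a half turn about z gives the same grasp; the last joint's range is limited). The gripper opens to 92 mm and grips with 3 to 60 N. Pads are 19 mm wide; open, the fingers measure 130 mm over their backs; the gripper's body (75 mm by 190 mm) begins 47 mm behind the grasp point.
Start: joints at [-1.262, 0.342, 1.524, -0, 1.275, -0.146], TCP at [0.231, -0.472, 0.205] pointing down, gripper open.
Joint ranges: [-2.53, 2.53], [-0.77, 2.02], [0.04, 2.7], [-1, 4.14], [0.28, 2.66], [-3.11, 3.11]. Speed limits (rad/s): [2.57, 2.57, 3.14, 3.14, 3.14, 3.14].

### API

Orientations are given as [roll, pitch, yaw] about the fixed x, y, z axes, in that order (R = Rz(yaw) Ry(pitch) Rx(roll)).
In Python, from cell import robot, read_camera, camera_params, nets gives the robot as it stands. The module is installed in compiled form; this text tells all that it offers.
- The arm moves only by the tool step_arm, never from a script. Its argument "steps" is a list of rows, each an object of numbers: "x", "y", "z": the shift along the tool's x, y, z as a fraction of full scale; "rx", "ry", "rz": the turn, a rotation vector about the tool's x, y, z as a fraction of full scale; "claw": the opening, from -1 (shut) to 1 (fully open). In form: [{"x": .., "y": .., "z": .., "rx": .., "ry": .., "rz": .., "claw": ..}, ...]. A call has 1 to 12 rows; each row is the pose to reach, as a shift and turn from the pose commanded when the call began, along the tool's axes at that moment; what a row does not reach only later rows make up. Full scale, the value 1, is 750 mm for a shift and pi/4 rad for a turn. A row lasts 1/12 s, in which the tool goes at most 41.7 mm and 7.16 degrees, less where a joint would pass 70% of its speed; a pose out of reach is approached as far as the arm can. A call with a number of a shift or a turn outside -1 to 1 is refused whole. A call with a gripper value outside its range is refused whole. The fingers move at their own pace and stop on an object; "squeeze" is the grip in N (left out, the last holds). Time passes only in rows, so rows that repeat a pose let the fingers close. It gives the time, the measured TCP pose, the force, the opening and the grip force at its end, in the units of the state.
- robot.observe(): the state, without advancing time (a new reading comes with each control period).
- read_camera(name): name is "side" or "top"; returns (picture, depth): 400x640x3 uint8, blue, green, red; 400x640 float32, m along the optical axis (not along the pixel's ray), 0 where there is no reading.
- camera_params(name): a dict with "fx", "fy", "cx", "cy" (pixels), "R" (3x3) and "t" (3): a world point X has camera coordinates R X + t. Camera axes: x right, y down, z forward; pixel columns grow to the right and rows downward; lengths in m; the calibration is good to about 2 mm. A picture is of the moment at which its call begins. camera_params takes no time and is no camera call.
- robot.hand_in(): hands the job in; it is judged then, once.
Trained networks look in the newest picture that a camera, given by its name, has taken for a name from the list of things; names that differ only in an ending like _2 or _b are one class to them, and where a whole thing is asked for, a point or a joint stands for the part that bears it (a point fixed in the world has none). Each returns a list of dicts, best first, with "conf" (0 to 1); they miss things now and then, are a little off and sometimes report something else, mostly with a low value. They report only what shows in the picture. A call takes as long as a camera call. They do not tell look-alikes from the thing itself.
- nets.masks_of(camera, query): "region" (400x640 bool, what is visible of it) and "box" ([left, top, right, bottom] in pixels, round what is visible of it).
- nets.landmark_of(camera, query): "pixel" ([row, column] in pixels: a listed point, or the origin of a listed thing).
The state is a dict: "time": time; "qpos": joint angles; "qvel": joint speeds; "joint_efforts": joint torques, N m; "tool_pos": TCP position; "tool_rot": TCP orientation; "contact_force": force on the tool from outside, world axes, zero at the start; "torque": the same for the moment, N m; "opening": finger opening in m; "grip_force": force on a finger pad.
Only numpy, scipy, OpenCV 4.12 (cv2) and the standard library are available. Lean on these libraries where they do the work, as an engineer would, in place of code of your own. Each camera call takes 0.05 s, during which the arm holds its last target. There are 200 camera calls.

## Working session

There is one attempt and no reset: what is moved stays moved. The work goes in short steps, Python scripts to look and compute and a tool call to move; the robot and the scene stay as the last step left them, time stands still between calls to the robot, and variables do not carry over. Pictures are saved under pics/ and viewed, at most 10 in all, crops included, and the job is handed in when it is done.

Besides the shell and the picture viewer there is one more tool, called after ">>>" by a JSON object that holds its "method" and its "body". step_arm: Moves the arm, as the interface text tells. Its arguments: {"type":"object","properties":{"steps":{"type":"array","items":{"type":"object","properties":{"x":{"type":"number","minimum":-1,"maximum":1},"y":{"type":"number","minimum":-1,"maximum":1},"z":{"type":"number","minimum":-1,"maximum":1},"rx":{"type":"number","minimum":-1,"maximum":1},"ry":{"type":"number","minimum":-1,"maximum":1},"rz":{"type":"number","minimum":-1,"maximum":1},"claw":{"type":"number"}}}},"squeeze":{"type":"number"}},"required":["steps"]}

```bash
mkdir -p pics; cat > h.py <<'E'
from cell import robot, read_camera, camera_params, nets
import numpy as np, cv2
from scipy.spatial.transform import Rotation as Ro
def cloud(name, d):
    p=camera_params(name); v,u=np.mgrid[0:400,0:640]
    c=np.stack([(u-p['cx'])/p['fx']*d,(v-p['cy'])/p['fy']*d,d],-1)
    R=np.array(p['R']); W=(c-np.array(p['t']))@R
    W[d<=0]=np.nan
    return W
E
python3 - <<'E'
from h import *
for n in ('side','top'):
    im,d=read_camera(n); cv2.imwrite(f'pics/{n}0.png',im); np.savez(f'{n}0.npz',im=im,d=d)
    W=cloud(n,d)
    p=camera_params(n); print(n,(-np.array(p['R']).T@np.array(p['t'])).round(3),p['fx'])
    for q in ('tile','stand','rack','free_slot','chest','lid','lid_handle','lid_hinge','bowl','jar','brush'):
        for m in nets.landmark_of(n,q)[:3]:
            r,c=[int(round(x)) for x in m['pixel']]
            print(q,round(m['conf'],2),(r,c),W[min(r,399),min(c,639)].round(3))
print(robot.observe())
E
```

```text
side [0.528 0.803 0.672] 465.60007318429524
tile 0.91 (204, 219) [ 0.794 -0.09   0.013]
tile 0.9 (321, 322) [0.537 0.308 0.078]
tile 0.87 (188, 401) [ 0.349 -0.179  0.009]
stand 0.61 (247, 301) [0.586 0.081 0.033]
rack 0.62 (343, 323) [0.535 0.329 0.049]
free_slot 0.51 (335, 292) [0.589 0.288 0.016]
chest 0.75 (163, 308) [ 0.584 -0.187  0.073]
lid 0.91 (121, 269) [ 0.688 -0.28   0.14 ]
lid 0.69 (123, 367) [ 0.438 -0.273  0.142]
lid_handle 0.74 (246, 300) [0.588 0.08  0.035]
lid_handle 0.58 (122, 364) [ 0.445 -0.285  0.139]
lid_hinge 0.56 (119, 269) [ 0.69  -0.293  0.139]
bowl 0.73 (314, 225) [0.707 0.264 0.037]
bowl 0.66 (259, 216) [0.75  0.131 0.041]
jar 0.95 (315, 225) [0.706 0.266 0.037]
brush 0.87 (253, 388) [0.407 0.083 0.024]
top [0.437 0.005 1.105] 377.29883628437017
tile 0.98 (133, 367) [ 0.786 -0.099  0.011]
tile 0.71 (232, 226) [0.493 0.292 0.11 ]
tile 0.64 (198, 321) [0.577 0.038 0.12 ]
stand 0.74 (196, 320) [0.589 0.042 0.079]
rack 0.94 (223, 239) [0.521 0.273 0.049]
free_slot 0.52 (202, 239) [0.586 0.283 0.013]
chest 0.95 (196, 438) [ 0.574 -0.264  0.134]
chest 0.4 (235,
[... 311 characters left out ...]
 [0.697 0.222 0.068]
{'time': 1.2, 'qpos': array([-1.26200246e+00,  3.41982340e-01,  1.52406740e+00, -1.05412298e-05,
        1.27540835e+00, -1.46013478e-01]), 'qvel': array([ 0.00020365, -0.00129814, -0.00057837, -0.00065317,  0.00080469,
        0.00110511]), 'joint_efforts': array([-9.93070316e-04, -4.31140280e+01, -2.44484138e+01,  7.17745861e-02,
        4.83780541e-02,  1.98377285e-05]), 'tool_pos': array([ 0.23064779, -0.47165896,  0.20516108]), 'tool_rot': array([3.14146099e+00, 2.95560912e-05, 4.54810409e-01]), 'contact_force': array([-0.03135185,  0.49006835, -0.34163662]), 'torque': array([ 0.00826521, -0.04794738, -0.01580112]), 'grip_force': 0.0, 'opening': 0.09208101033379824}
```

View pics/side0.png

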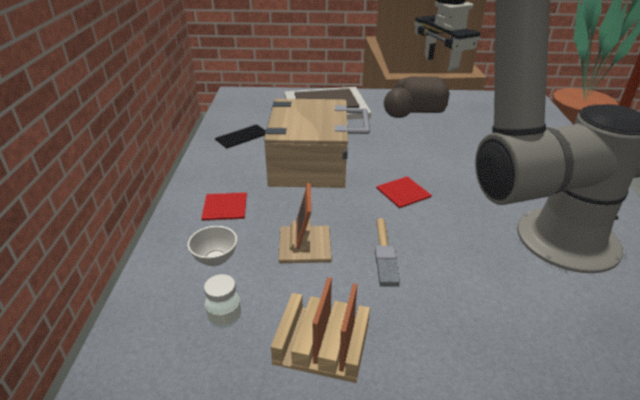

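View pics/top0.png

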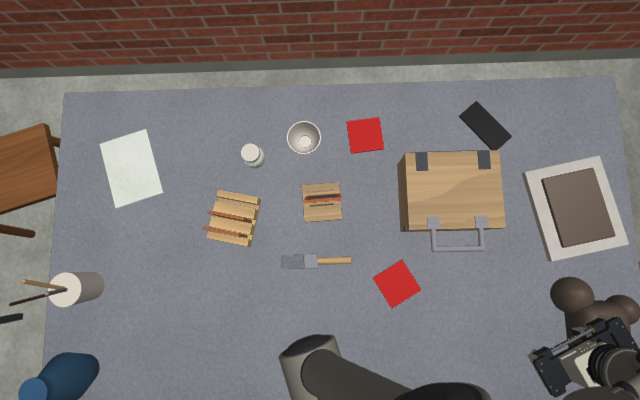

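The side view shows the loose tile leaning on the stand at about (col 303, row 215). The rack is at (320, 335), with its far (+x) slot empty. The chest bar is at (365, 122) from the side and (459, 247) from the top. The red squares are decoys. Next I measure these from the depth clouds.

```bash
python3 - <<'E'
from h import *
def rect(P,l):
    r=cv2.minAreaRect((P[:,:2]*1000).astype(np.float32)); print(l,len(P),np.round(r[0],1),np.round(r[1],1),round(r[2],2), 'z',np.median(P[:,2]).round(4)); return r
for n in ('side','top'):
    f=np.load(n+'0.npz'); im=f['im'].astype(int); W=cloud(n,f['d'])
    def sel(x0,x1,y0,y1,z0,z1,brown=None):
        m=(W[...,0]>x0)&(W[...,0]<x1)&(W[...,1]>y0)&(W[...,1]<y1)&(W[...,2]>z0)&(W[...,2]<z1)
        if brown: m&=(im[...,2]>1.7*im[...,1])
        return W[m]
    print('==',n)
    t=sel(.5,.68,-.05,.13,.032,.2,1)
    c=t.mean(0);u,s,vt=np.linalg.svd(t-c);nn=vt[2]*np.sign(vt[2][0]); print('tile',len(t),c.round(4),'n',nn.round(3),'lo/hi',np.percentile(t,[1,99],axis=0).round(4).tolist())
    rect(t,'tilexy')
    top=t[t[:,2]>np.percentile(t[:,2],99)-.008]; rect(top,'tiletop'); print(top.mean(0))
    b=sel(.4,.7,.15,.42,.039,.054); b=b; rect(b,'rack')
    w=sel(.4,.7,.15,.42,.06,.2); rect(w,'racktiles')
    for h in (0,1):
        pass
    rect(sel(.5,.68,-.05,.13,.008,.016),'standbase')
    rect(sel(.45,.8,-.5,-.1,.13,.15),'lid')
    rect(sel(.40,.47,-.45,-.15,.12,.15),'handle')
    h=sel(.40,.455,-.45,-.15,.12,.15); print(np.percentile(h,[1,50,99],axis=0).round(4).tolist())
    rect(sel(.74,.85,.02,.17,.04,.055),'bowl');rect(sel(.65,.75,.17,.29,.06,.1),'jar')
E
```

```text
== side
tile 5 [0.5802 0.0727 0.0899] n [0.958 0.131 0.253] lo/hi [[0.5727, 0.0328, 0.0435], [0.5914, 0.086, 0.1233]]
tilexy 5 [576.2  60.6] [57.2 16.8] 75.26 z 0.1108
tiletop 1 [577.1  30.8] [0. 0.] 0.0 z 0.1238
[0.57707209 0.03080746 0.12384678]
rack 3675 [585.  283.5] [123.1 237.8] 77.6 z 0.0478
racktiles 1312 [597.7 277. ] [103.4 225.8] 74.17 z 0.1008
standbase 1248 [582.2  39.6] [109.9 113.7] 3.47 z 0.0132
lid 3636 [ 572.7 -306. ] [243.7 253.2] 0.59 z 0.1396
handle 235 [ 450.7 -303.3] [134.1  35.8] 89.47 z 0.1384
[[0.4334, -0.3675, 0.1294], [0.4425, -0.2919, 0.1388], [0.4545, -0.2377, 0.1421]]
bowl 435 [778.5  87.7] [ 75.6 100.3] 0.27 z 0.0477
jar 755 [717.6 237.2] [53.4 52.3] 86.47 z 0.0805
== top
tile 61 [0.5733 0.0323 0.125 ] n [0.941 0.059 0.332] lo/hi [[0.5686, -0.0107, 0.0874], [0.589, 0.0783, 0.1296]]
tilexy 61 [572.6  33.6] [15.8 92. ] 11.81 z 0.1261
tiletop 58 [572.8  34.1] [ 5.8 91.9] 3.46 z 0.1262
[0.57280466 0.03314614 0.12632918]
rack 1548 [589.  283.8] [121.8 245.2] 77.98 z 0.0468
racktiles 318 [598.1 276.2] [ 99.8 227.6] 73.38 z 0.1106
standbase 890 [582.2  41.3] [110.3 109.9] 3.64 z 0.012
lid 7637 [ 572.2 -304.9] [242.1 245.4] 0.63 z 0.1378
handle 409 [ 451.1 -305. ] [ 36.8 133.5] 0.32 z 0.1373
[[0.4329, -0.3698, 0.1314], [0.4407, -0.3012, 0.1373], [0.4544, -0.2389, 0.1417]]
bowl 178 [778.7  88.5] [76.2 96.4] 0.05 z 0.0478
jar 294 [717.6 238.2] [53.1 50.1] 45.83 z 0.0797
```

```bash
python3 - <<'E'
from h import *
def rect(P,l):
    r=cv2.minAreaRect((P[:,:2]*1000).astype(np.float32)); print(l,len(P),np.round(r[0],1),np.round(r[1],1),round(r[2],2), 'z',np.median(P[:,2]).round(4)); return r
for n in ('side','top'):
    f=np.load(n+'0.npz'); im=f['im'].astype(int); W=cloud(n,f['d'])
    def sel(x0,x1,y0,y1,z0,z1):
        m=(W[...,0]>x0)&(W[...,0]<x1)&(W[...,1]>y0)&(W[...,1]<y1)&(W[...,2]>z0)&(W[...,2]<z1)
        return W[m]
    print('==',n)
    b=sel(.42,.645,.17,.40,.0425,.052); rect(b,'rack47')
    rect(sel(.42,.645,.17,.40,.01,.052),'rack all')
    w=sel(.42,.645,.17,.40,.06,.2); rect(w,'racktiles')
    # slot structure: rotate by rack yaw
    for yaw in (-12.3,-14.):
      a=np.radians(yaw); e=np.array([np.cos(a),np.sin(a)]);
      s=b[:,:2]@e*1000; hh,ed=np.histogram(s,np.arange(400,620,4)); print(yaw,[(int(x),int(k)) for x,k in zip(ed,hh) if x>420 and x<600])
    w2=w[w[:,2]>.1]
    for m in ((w2[:,0]<np.median(w2[:,0])),):
        k=cv2.kmeans((w2[:,:1]-np.tan(0)*w2[:,1:2]).astype(np.float32),2,None,(3,50,1e-6),5,0)[1][:,0]
        for j in (0,1): rect(w2[k==j],'rt')
    L=sel(.48,.8,-.5,-.1,.134,.146); rect(L,'lid'); print('lid x',np.percentile(L[:,0],[.5,99.5]).round(4))
    h=sel(.42,.447,-.45,-.15,.12,.15); print('bar',h.mean(0).round(4),np.percentile(h,[2,98],axis=0).round(4).tolist(), 'slope',np.degrees(np.polyfit(h[:,1],h[:,0],1)[0]).round(2))
    rect(sel(.35,.46,-.05,.18,.005,.04),'brush')
E
```

```text
== side
rack47 3391 [538.4 293.7] [123.1 142.3] 77.6 z 0.0479
rack all 5151 [538.6 294.7] [125.4 142.2] 77.78 z 0.0471
racktiles 1198 [517.  299.8] [105.9  52.4] 77.52 z 0.1049
-12.3 [(424, 24), (428, 66), (432, 142), (436, 147), (440, 146), (444, 145), (448, 150), (452, 134), (456, 67), (460, 9), (464, 7), (468, 20), (472, 50), (476, 67), (480, 120), (484, 143), (488, 139), (492, 144), (496, 131), (500, 8), (504, 0), (508, 0), (512, 97), (516, 141), (520, 140), (524, 136), (528, 134), (532, 72), (536, 0), (540, 0), (544, 0), (548, 0), (552, 0), (556, 0), (560, 0), (564, 0), (568, 0), (572, 0), (576, 0), (580, 0), (584, 0), (588, 0), (592, 0), (596, 0)]
-14.0 [(424, 141), (428, 151), (432, 144), (436, 149), (440, 119), (444, 58), (448, 27), (452, 3), (456, 36), (460, 55), (464, 64), (468, 112), (472, 144), (476, 143), (480, 136), (484, 113), (488, 19), (492, 0), (496, 0), (500, 107), (504, 141), (508, 143), (512, 133), (516, 130), (520, 66), (524, 0), (528, 0), (532, 0), (536, 0), (540, 0), (544, 0), (548, 0), (552, 0), (556, 0), (560, 0), (564, 0), (568, 0), (572, 0), (576, 0), (580
[... 1099 characters left out ...]
2, 1), (456, 27), (460, 58), (464, 58), (468, 56), (472, 59), (476, 58), (480, 58), (484, 51), (488, 9), (492, 0), (496, 0), (500, 28), (504, 59), (508, 60), (512, 57), (516, 56), (520, 27), (524, 0), (528, 0), (532, 0), (536, 0), (540, 0), (544, 0), (548, 0), (552, 0), (556, 0), (560, 0), (564, 0), (568, 0), (572, 0), (576, 0), (580, 0), (584, 0), (588, 0), (592, 0), (596, 0)]
rt 119 [538.1 293.8] [99.   7.7] 77.72 z 0.1118
rt 117 [496.2 306.7] [100.2   7.8] 77.82 z 0.1113
lid 7348 [ 586.7 -304.6] [209.9 244.5] 0.13 z 0.1379
lid x [0.4895 0.69  ]
bar [ 0.4399 -0.302   0.1372] [[0.433, -0.3671, 0.1316], [0.4465, -0.2404, 0.1415]] slope -0.01
brush 763 [405.6  60.2] [107.  206.8] 0.41 z 0.018
```

```bash
cat >> h.py <<'E'
def tgt(yaw,tilt):  # tool down, fingers leaning by tilt (deg) away along tool y; yaw deg of closing axis
    a,t=np.radians(yaw),np.radians(tilt)
    n=np.array([np.cos(a),np.sin(a),0]); up=np.array([0,0,1.])
    z=np.sin(t)*n-np.cos(t)*up; y=np.cos(t)*n+np.sin(t)*up
    return Ro.from_matrix(np.stack([np.cross(y,z),y,z],1))
def delta(pos,R,p0=None,R0=None):
    o=robot.observe()
    p0=o['tool_pos'] if p0 is None else p0; R0=Ro.from_euler('xyz',o['tool_rot']) if R0 is None else R0
    s=R0.inv().apply(np.array(pos)-p0)/.75; r=(R0.inv()*R).as_rotvec()/(np.pi/4)
    print('shift',s.round(4),'turn',r.round(4),'rows>=',round(max(np.linalg.norm(s)*.75/.0417,np.linalg.norm(r)*45/7.16),1))
E
python3 - <<'E'
from h import *
for n in ('side','top'):
    f=np.load(n+'0.npz'); im=f['im'].astype(int); W=cloud(n,f['d'])
    m=(abs(W[...,0]-.58)<.05)&(abs(W[...,1]-.04)<.09)&(W[...,2]>.085)&(W[...,2]<.2)
    P=W[m]; c=P.mean(0); print(n,len(P),'y range',np.percentile(P[:,1],[0,1,50,99,100]).round(4),'ztop',np.percentile(P[:,2],[50,98,100]).round(4))
    T=P[P[:,2]>.118]; print('top edge',T.mean(0).round(4),np.percentile(T,[2,98],axis=0).round(4).tolist(),np.degrees(np.polyfit(T[:,1],T[:,0],1)[0]).round(2))
    u,s,vt=np.linalg.svd(P-c); print(vt[2].round(3),(s/np.sqrt(len(P))).round(4))
    for lo in (.085,.095,.105,.115):
        q=P[(P[:,2]>lo)&(P[:,2]<lo+.01)]
        if len(q): print(lo,len(q),q.mean(0).round(4),np.ptp(q[:,1]).round(3))
    # base
    m=(abs(W[...,0]-.58)<.07)&(abs(W[...,1]-.04)<.08)&(W[...,2]>.02)&(W[...,2]<.08); q=W[m]; print('low',np.percentile(q,[2,98],axis=0).round(4).tolist())
print(robot.observe()['time'])
delta([.50,-.02,.30],tgt(-25,0)); delta([.50,-.02,.30],tgt(3.5,15))
print(tgt(-64.,0).as_euler('xyz'),tgt(3.5,15).as_matrix().round(3))
E
```

```text
side 334 y range [-0.0163 -0.0148  0.0492  0.0852  0.0864] ztop [0.1163 0.1296 0.131 ]
top edge [0.5726 0.0401 0.1263] [[0.5667, -0.0124, 0.119], [0.579, 0.084, 0.1301]] -3.06
[-0.94  -0.081 -0.332] [0.032  0.0141 0.0023]
0.085 48 [0.5831 0.0534 0.0907] 0.097
0.095 47 [0.5805 0.0538 0.1002] 0.098
0.105 59 [0.5784 0.0516 0.1103] 0.102
0.115 60 [0.5755 0.0484 0.1202] 0.102
low [[0.5699, -0.0051, 0.0231], [0.6127, 0.0853, 0.0777]]
top 187 y range [-0.0146 -0.0145  0.0353  0.0827  0.0835] ztop [0.1248 0.1295 0.1316]
top edge [0.5723 0.0345 0.126 ] [[0.5664, -0.013, 0.1199], [0.5784, 0.0812, 0.1304]] -3.7
[-0.923 -0.056 -0.381] [0.0285 0.013  0.0021]
0.085 13 [0.5863 0.0294 0.0895] 0.076
0.095 19 [0.5831 0.0372 0.0997] 0.081
0.105 20 [0.5803 0.0344 0.1101] 0.096
0.115 46 [0.5741 0.0312 0.1224] 0.097
low [[0.5698, -0.005, 0.0251], [0.6126, 0.0806, 0.0783]]
1.2
shift [ 0.5872 -0.3832 -0.1265] turn [ 1.000e-04  1.000e-04 -8.654e-01] rows>= 12.8
shift [ 0.5872 -0.3832 -0.1265] turn [-0.2937  0.1963 -1.4897] rows>= 12.8
[3.14159265 0.         0.45378561] [[-0.061  0.964  0.258]
 [ 0.998  0.059  0.016]
 [ 0.     0.259 -0.966]]
```

>>> {"method": "step_arm", "body": {"steps": [{"x": 0.587,"y": -0.383,"z": -0.1265,"rz": -0.8654,"claw": 0.0},{"x": 0.587,"y": -0.383,"z": -0.1265,"rz": -0.8654,"claw": 0.0},{"x": 0.587,"y": -0.383,"z": -0.1265,"rz": -0.8654,"claw": 0.0},{"x": 0.587,"y": -0.383,"z": -0.1265,"rz": -0.8654,"claw": 0.0},{"x": 0.587,"y": -0.383,"z": -0.1265,"rz": -0.8654,"claw": 0.0},{"x": 0.587,"y": -0.383,"z": -0.1265,"rz": -0.8654,"claw": 0.0},{"x": 0.587,"y": -0.383,"z": -0.1265,"rz": -0.8654,"claw": 0.0},{"x": 0.587,"y": -0.383,"z": -0.1265,"rz": -0.8654,"claw": 0.0},{"x": 0.587,"y": -0.383,"z": -0.1265,"rz": -0.8654,"claw": 0.0},{"x": 0.587,"y": -0.383,"z": -0.1265,"rz": -0.8654,"claw": 0.0},{"x": 0.587,"y": -0.383,"z": -0.1265,"rz": -0.8654,"claw": 0.0},{"x": 0.587,"y": -0.383,"z": -0.1265,"rz": -0.8654,"claw": 0.0}]}}

```text
$.steps[0]: bad value
```

```bash
python3 - <<'E'
from h import *
o=robot.observe(); print(o['time'],o['tool_pos'],o['tool_rot'],o['qpos'].round(2),o['opening'])
delta([.5542,.034,.193],tgt(3.5,15))
E
```

```text
1.2 [ 0.23064779 -0.47165896  0.20516108] [3.14146099e+00 2.95560912e-05 4.54810409e-01] [-1.26  0.34  1.52 -0.    1.28 -0.15] 0.09208101033379824
shift [ 0.6837 -0.4162  0.0161] turn [-0.2937  0.1963 -1.4897] rows>= 14.4
```

>>> {"method": "step_arm", "body": {"steps": [{"x": 0.587,"y": -0.383,"z": -0.1265,"rx": 0,"ry": 0,"rz": -0.8654,"claw": 0.0},{"x": 0.587,"y": -0.383,"z": -0.1265,"rx": 0,"ry": 0,"rz": -0.8654,"claw": 0.0},{"x": 0.587,"y": -0.383,"z": -0.1265,"rx": 0,"ry": 0,"rz": -0.8654,"claw": 0.0},{"x": 0.587,"y": -0.383,"z": -0.1265,"rx": 0,"ry": 0,"rz": -0.8654,"claw": 0.0},{"x": 0.587,"y": -0.383,"z": -0.1265,"rx": 0,"ry": 0,"rz": -0.8654,"claw": 0.0},{"x": 0.587,"y": -0.383,"z": -0.1265,"rx": 0,"ry": 0,"rz": -0.8654,"claw": 0.0},{"x": 0.587,"y": -0.383,"z": -0.1265,"rx": 0,"ry": 0,"rz": -0.8654,"claw": 0.0},{"x": 0.587,"y": -0.383,"z": -0.1265,"rx": 0,"ry": 0,"rz": -0.8654,"claw": 0.0},{"x": 0.587,"y": -0.383,"z": -0.1265,"rx": 0,"ry": 0,"rz": -0.8654,"claw": 0.0},{"x": 0.587,"y": -0.383,"z": -0.1265,"rx": 0,"ry": 0,"rz": -0.8654,"claw": 0.0}]}}

```text
time: 2.03
tool_pos: [0.4413, -0.1175, 0.2798]
tool_rot: [3.141, 0.0, 1.134]
contact_force: [0.8, -0.5, -0.1]
opening: 0.046
grip_force: 0.0
```

```bash
python3 - <<'E'
from h import *
delta([.5542,.034,.193],tgt(3.5,15))
E
```

```text
shift [0.2467 0.0509 0.1157] turn [-0.3254  0.0833 -0.6296] rows>= 5.0
```

>>> {"method": "step_arm", "body": {"steps": [{"x": 0.247,"y": 0.051,"z": 0.0,"rx": -0.325,"ry": 0.083,"rz": -0.63,"claw": -0.1},{"x": 0.247,"y": 0.051,"z": 0.0,"rx": -0.325,"ry": 0.083,"rz": -0.63,"claw": -0.1},{"x": 0.247,"y": 0.051,"z": 0.0,"rx": -0.325,"ry": 0.083,"rz": -0.63,"claw": -0.1},{"x": 0.247,"y": 0.051,"z": 0.0,"rx": -0.325,"ry": 0.083,"rz": -0.63,"claw": -0.1},{"x": 0.247,"y": 0.051,"z": 0.05,"rx": -0.325,"ry": 0.083,"rz": -0.63,"claw": -0.1},{"x": 0.247,"y": 0.051,"z": 0.115,"rx": -0.325,"ry": 0.083,"rz": -0.63,"claw": -0.1},{"x": 0.247,"y": 0.051,"z": 0.115,"rx": -0.325,"ry": 0.083,"rz": -0.63,"claw": -0.1},{"x": 0.247,"y": 0.051,"z": 0.115,"rx": -0.325,"ry": 0.083,"rz": -0.63,"claw": -0.1},{"x": 0.247,"y": 0.051,"z": 0.115,"rx": -0.325,"ry": 0.083,"rz": -0.63,"claw": -0.1},{"x": 0.247,"y": 0.051,"z": 0.115,"rx": -0.325,"ry": 0.083,"rz": -0.63,"claw": -0.1},{"x": 0.247,"y": 0.051,"z": 0.115,"rx": -0.325,"ry": 0.083,"rz": -0.63,"claw": -0.1}]}}

```text
time: 2.95
tool_pos: [0.5551, 0.0314, 0.1954]
tool_rot: [2.877, 0.0, 1.631]
contact_force: [0.1, 0.0, 0.6]
opening: 0.0413
grip_force: 0.0
```

```bash
python3 - <<'E'
from h import *
o=robot.observe(); print(o['time'],o['tool_pos'],o['opening'],o['qpos'].round(2))
delta([.5542,.034,.193],tgt(3.5,15))
delta([.5831,.0357,.0851],tgt(3.5,15))
E
```

```text
2.95 [0.5550792  0.03139969 0.19539407] 0.04125064517575891 [-0.11  0.26  1.71  0.05  0.91 -0.2 ]
shift [ 0.0035 -0.0018  0.0028] turn [ 0.004   0.0009 -0.001 ] rows>= 0.1
shift [ 0.0035 -0.0022  0.1518] turn [ 0.004   0.0009 -0.001 ] rows>= 2.7
```

>>> {"method": "step_arm", "body": {"steps": [{"x": 0.0035,"y": -0.002,"z": 0.02,"rx": 0.004,"ry": 0.001,"rz": 0,"claw": -0.1},{"x": 0.0035,"y": -0.002,"z": 0.05,"rx": 0.004,"ry": 0.001,"rz": 0,"claw": -0.1},{"x": 0.0035,"y": -0.002,"z": 0.08,"rx": 0.004,"ry": 0.001,"rz": 0,"claw": -0.1},{"x": 0.0035,"y": -0.002,"z": 0.105,"rx": 0.004,"ry": 0.001,"rz": 0,"claw": -0.1},{"x": 0.0035,"y": -0.002,"z": 0.13,"rx": 0.004,"ry": 0.001,"rz": 0,"claw": -0.1},{"x": 0.0035,"y": -0.002,"z": 0.152,"rx": 0.004,"ry": 0.001,"rz": 0,"claw": -0.1},{"x": 0.0035,"y": -0.002,"z": 0.152,"rx": 0.004,"ry": 0.001,"rz": 0,"claw": -0.1},{"x": 0.0035,"y": -0.002,"z": 0.152,"rx": 0.004,"ry": 0.001,"rz": 0,"claw": -0.1},{"x": 0.0035,"y": -0.002,"z": 0.152,"rx": 0.004,"ry": 0.001,"rz": 0,"claw": -0.1}]}}

```text
time: 3.7
tool_pos: [0.5824, 0.0362, 0.0841]
tool_rot: [2.881, -0.001, 1.632]
contact_force: [-0.1, 0.4, 1.0]
opening: 0.0414
grip_force: 0.0
```

```bash
python3 - <<'E'
from h import *
delta([.5831,.0357,.0851],tgt(3.5,15))
im,d=read_camera('side'); cv2.imwrite('pics/s1.png',cv2.resize(im[130:290,220:420],None,fx=3.5,fy=3.5))
E
```

```text
shift [-0.0008  0.0012 -0.001 ] turn [-0.002  -0.0008 -0.0001] rows>= 0.0
```

View pics/s1.png

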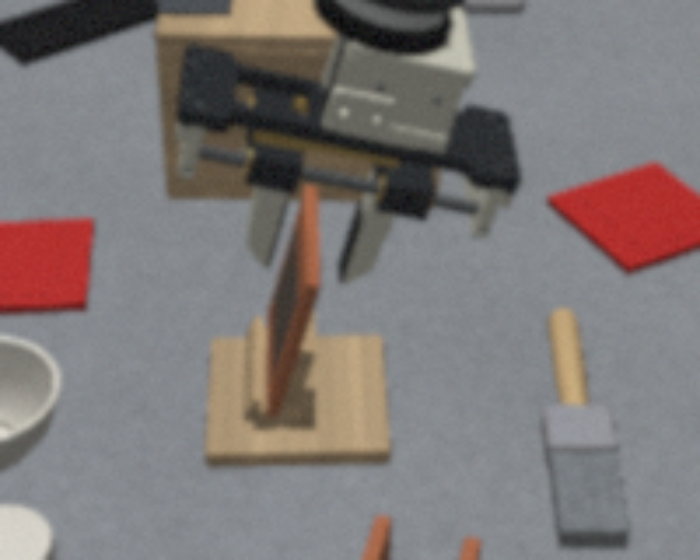

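The crop shows the tile's top between the two fingers, roughly centred: tile edge at crop (310, 240), fingers at (265, 230) and (365, 240). I close on it.

>>> {"method": "step_arm", "body": {"steps": [{"x": 0,"y": 0.001,"z": 0,"rx": 0,"ry": 0,"rz": 0,"claw": -0.6},{"x": 0,"y": 0.001,"z": 0,"rx": 0,"ry": 0,"rz": 0,"claw": -0.7},{"x": 0,"y": 0.001,"z": 0,"rx": 0,"ry": 0,"rz": 0,"claw": -1},{"x": 0,"y": 0.001,"z": 0,"rx": 0,"ry": 0,"rz": 0,"claw": -1},{"x": 0,"y": 0.001,"z": 0,"rx": 0,"ry": 0,"rz": 0,"claw": -1},{"x": 0,"y": 0.001,"z": 0,"rx": 0,"ry": 0,"rz": 0,"claw": -1},{"x": 0,"y": 0.001,"z": 0,"rx": 0,"ry": 0,"rz": 0,"claw": -1},{"x": 0,"y": 0.001,"z": 0,"rx": 0,"ry": 0,"rz": 0,"claw": -1}], "squeeze": 20}}

```text
time: 4.42
tool_pos: [0.5829, 0.0366, 0.0829]
tool_rot: [2.882, -0.001, 1.632]
contact_force: [2.9, -0.2, 0.2]
opening: 0.0078
grip_force: 20.0
```

>>> {"method": "step_arm", "body": {"steps": [{"x": 0,"y": 0,"z": -0.015,"rx": 0,"ry": 0,"rz": 0,"claw": -1},{"x": 0,"y": 0,"z": -0.035,"rx": 0,"ry": 0,"rz": 0,"claw": -1},{"x": 0,"y": 0,"z": -0.06,"rx": 0,"ry": 0,"rz": 0,"claw": -1},{"x": 0,"y": 0,"z": -0.09,"rx": 0,"ry": 0,"rz": 0,"claw": -1},{"x": 0,"y": 0,"z": -0.12,"rx": 0,"ry": 0,"rz": 0,"claw": -1},{"x": 0,"y": 0,"z": -0.15,"rx": 0,"ry": 0,"rz": 0,"claw": -1},{"x": 0,"y": 0,"z": -0.18,"rx": 0,"ry": 0,"rz": 0,"claw": -1},{"x": 0,"y": 0,"z": -0.18,"rx": 0,"ry": 0,"rz": 0,"claw": -1},{"x": 0,"y": 0,"z": -0.18,"rx": 0,"ry": 0,"rz": 0,"claw": -1},{"x": 0,"y": 0,"z": -0.18,"rx": 0,"ry": 0,"rz": 0,"claw": -1}]}}

```text
time: 5.25
tool_pos: [0.5469, 0.0344, 0.2116]
tool_rot: [2.887, -0.001, 1.632]
contact_force: [0.5, 0.1, -2.0]
opening: 0.008
grip_force: 20.0
```

```bash
python3 - <<'E'
from h import *
o=robot.observe(); print(o['time'],o['tool_pos'],o['opening'],o['qpos'].round(2))
delta([.5815,.2847,.215],tgt(-12.25,0))
W={}
R=Ro.from_euler('xyz',o['tool_rot'])
for n in ('side','top'):
    im,d=read_camera(n); W=cloud(n,d); im=im.astype(int)
    L=R.inv().apply((W-o['tool_pos']).reshape(-1,3)).reshape(W.shape)
    m=(im[...,2]>1.5*im[...,1])&(abs(L[...,1])<.012)&(abs(L[...,0])<.09)&(L[...,2]>-.06)&(L[...,2]<.09)
    P=L[m]; print(n,len(P),np.percentile(P,[1,50,99],axis=0).round(4).tolist() if len(P) else '')
    m=(abs(L[...,1])<.012)&(abs(L[...,0])<.09)&(L[...,2]>.005)&(L[...,2]<.09); P=L[m]
    print(n,len(P),np.percentile(P,[0,1,50,99,100],axis=0).round(4).tolist() if len(P) else '')
    if n=='side': cv2.imwrite('pics/s2.png',cv2.resize(im[100:260,220:420].astype(np.uint8),None,fx=3.5,fy=3.5))
E
```

```text
5.25 [0.54686967 0.03443336 0.2115816 ] 0.008019079727275617 [-0.1   0.23  1.69  0.05  0.97 -0.19]
shift [0.3302 0.0655 0.0128] turn [ 0.3223 -0.0463  0.3485] rows>= 6.1
side 272 [[-0.0247, -0.0037, -0.0477], [0.0455, 0.0018, -0.018], [0.0492, 0.0046, 0.0472]]
side 272 [[-0.0519, -0.0039, 0.0051], [-0.0502, -0.0035, 0.006], [0.0249, 0.0042, 0.0278], [0.0496, 0.0051, 0.0524], [0.05, 0.0052, 0.0533]]
top 36 [[-0.0501, -0.0022, -0.048], [-0.0451, 0.0033, -0.0411], [-0.0383, 0.0043, 0.0374]]
top 10 [[-0.0503, 0.0038, 0.015], [-0.0501, 0.0038, 0.0152], [-0.0447, 0.004, 0.0197], [0.0395, 0.0044, 0.0422], [0.0474, 0.0045, 0.0424]]
```

View pics/s2.png

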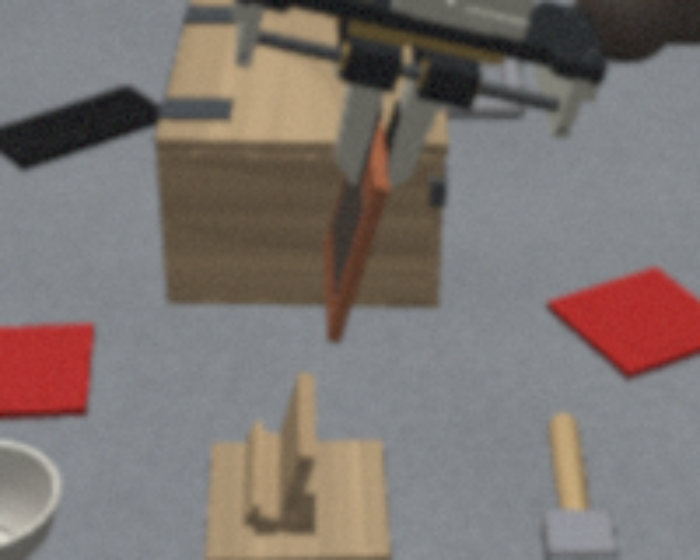

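The tile is held off the stand: it spans crop (335, 340) to (385, 130), and the stand is empty below it. In the tool frame it is central to 1 mm, with its bottom edge 53 mm beyond the TCP.

>>> {"method": "step_arm", "body": {"steps": [{"x": 0.05,"y": 0.01,"z": 0.002,"rx": 0.05,"ry": -0.007,"rz": 0.05,"claw": -1},{"x": 0.1,"y": 0.02,"z": 0.004,"rx": 0.1,"ry": -0.014,"rz": 0.105,"claw": -1},{"x": 0.15,"y": 0.03,"z": 0.006,"rx": 0.15,"ry": -0.021,"rz": 0.158,"claw": -1},{"x": 0.2,"y": 0.04,"z": 0.008,"rx": 0.2,"ry": -0.028,"rz": 0.21,"claw": -1},{"x": 0.25,"y": 0.05,"z": 0.01,"rx": 0.25,"ry": -0.035,"rz": 0.265,"claw": -1},{"x": 0.3,"y": 0.06,"z": 0.012,"rx": 0.3,"ry": -0.042,"rz": 0.318,"claw": -1},{"x": 0.3302,"y": 0.0655,"z": 0.0128,"rx": 0.3223,"ry": -0.0463,"rz": 0.3485,"claw": -1},{"x": 0.3302,"y": 0.0655,"z": 0.0128,"rx": 0.3223,"ry": -0.0463,"rz": 0.3485,"claw": -1},{"x": 0.3302,"y": 0.0655,"z": 0.0128,"rx": 0.3223,"ry": -0.0463,"rz": 0.3485,"claw": -1},{"x": 0.3302,"y": 0.0655,"z": 0.0128,"rx": 0.3223,"ry": -0.0463,"rz": 0.3485,"claw": -1},{"x": 0.3302,"y": 0.0655,"z": 0.0128,"rx": 0.3223,"ry": -0.0463,"rz": 0.3485,"claw": -1}]}}

```text
time: 6.27
tool_pos: [0.5823, 0.2833, 0.216]
tool_rot: [3.14, 0.001, 1.356]
contact_force: [-0.5, 0.6, -2.3]
opening: 0.0078
grip_force: 20.0
```

```bash
cat > chk.py <<'E'
from h import *
import sys
o=robot.observe(); print(o['time'],o['tool_pos'].round(4),o['opening'],o['qpos'].round(2),o['contact_force'].round(1))
a=np.radians(-12.25); Rk=np.array([[np.cos(a),np.sin(a),0],[-np.sin(a),np.cos(a),0],[0,0,1]])
for n in ('side','top'):
    im,d=read_camera(n); im=im.astype(int); L=(cloud(n,d)-[.5815,.2847,.012])@Rk.T
    m=(abs(L[...,0])<.017)&(abs(L[...,1])<.09)&(L[...,2]>.038)&(L[...,2]<.3)&(im[...,2]>1.5*im[...,1])
    P=L[m]; print(n,len(P),np.percentile(P,[1,50,99],axis=0).round(4).tolist())
    # edge facing +y
    E=P[P[:,1]>np.percentile(P[:,1],99.5)-.006] if len(P) else P
    if len(E)>5: print(' +y edge x at z:',[(z,E[abs(E[:,2]-z)<.015][:,0].mean().round(4)) for z in np.arange(.04,.3,.03) if (abs(E[:,2]-z)<.015).any()], 'ymax',E[:,1].max().round(4))
delta([.5815,.2847,float(sys.argv[1])],tgt(-12.25,0))
E
python3 chk.py .115
```

```text
6.2667 [0.5823 0.2833 0.216 ] 0.007794198673488851 [ 0.34  0.57  1.13 -0.    1.44  0.55] [-0.5  0.6 -2.3]
side 816 [[-0.0036, -0.0462, 0.1571], [-0.0027, 0.0235, 0.2027], [0.0034, 0.0468, 0.2512]]
 +y edge x at z: [(np.float64(0.16000000000000003), np.float64(-0.001)), (np.float64(0.19000000000000003), np.float64(-0.0009)), (np.float64(0.22000000000000006), np.float64(-0.0012)), (np.float64(0.25000000000000006), np.float64(-0.0008))] ymax 0.0473
top 135 [[-0.0031, -0.0535, 0.1625], [-0.002, -0.0369, 0.2319], [0.0044, -0.0008, 0.253]]
shift [ 0.0015 -0.002   0.1356] turn [ 0.0036 -0.0003 -0.0018] rows>= 2.4
```

>>> {"method": "step_arm", "body": {"steps": [{"x": 0.0027,"y": -0.0007,"z": 0.04,"rx": 0.0036,"ry": 0,"rz": -0.0018,"claw": -1},{"x": 0.0027,"y": -0.0007,"z": 0.08,"rx": 0.0036,"ry": 0,"rz": -0.0018,"claw": -1},{"x": 0.0027,"y": -0.0007,"z": 0.11,"rx": 0.0036,"ry": 0,"rz": -0.0018,"claw": -1},{"x": 0.0027,"y": -0.0007,"z": 0.13,"rx": 0.0036,"ry": 0,"rz": -0.0018,"claw": -1},{"x": 0.0027,"y": -0.0007,"z": 0.14,"rx": 0.0036,"ry": 0,"rz": -0.0018,"claw": -1},{"x": 0.0027,"y": -0.0007,"z": 0.148,"rx": 0.0036,"ry": 0,"rz": -0.0018,"claw": -1},{"x": 0.0027,"y": -0.0007,"z": 0.155,"rx": 0.0036,"ry": 0,"rz": -0.0018,"claw": -1},{"x": 0.0027,"y": -0.0007,"z": 0.162,"rx": 0.0036,"ry": 0,"rz": -0.0018,"claw": -1},{"x": 0.0027,"y": -0.0007,"z": 0.168,"rx": 0.0036,"ry": 0,"rz": -0.0018,"claw": -1},{"x": 0.0027,"y": -0.0007,"z": 0.1747,"rx": 0.0036,"ry": 0,"rz": -0.0018,"claw": -1},{"x": 0.0027,"y": -0.0007,"z": 0.1747,"rx": 0.0036,"ry": 0,"rz": -0.0018,"claw": -1},{"x": 0.0027,"y": -0.0007,"z": 0.1747,"rx": 0.0036,"ry": 0,"rz": -0.0018,"claw": -1}]}}

```text
time: 7.37
tool_pos: [0.5826, 0.2867, 0.0855]
tool_rot: [-3.141, -0.0, 1.358]
contact_force: [-0.7, 0.5, -2.2]
opening: 0.0078
grip_force: 20.0
```

```bash
python3 chk.py .066
```

```text
7.3667 [0.5826 0.2867 0.0855] 0.007830809446070232 [0.34 0.67 1.31 0.   1.16 0.55] [-0.7  0.5 -2.2]
side 522 [[-0.0039, -0.0312, 0.039], [-0.003, 0.0287, 0.0849], [0.0033, 0.0498, 0.1274]]
 +y edge x at z: [(np.float64(0.04), np.float64(-0.0018)), (np.float64(0.07), np.float64(-0.0017)), (np.float64(0.1), np.float64(-0.0016)), (np.float64(0.13000000000000003), np.float64(-0.0012))] ymax 0.0504
top 75 [[-0.0056, -0.0494, 0.0396], [-0.0013, -0.0357, 0.1143], [0.0036, -0.0014, 0.1712]]
shift [-0.0032 -0.0013  0.0265] turn [ 0.0006 -0.001   0.0019] rows>= 0.5
```

>>> {"method": "step_arm", "body": {"steps": [{"x": 0,"y": 0,"z": 0.006,"rx": 0,"ry": 0,"rz": 0,"claw": -1},{"x": 0,"y": 0,"z": 0.012,"rx": 0,"ry": 0,"rz": 0,"claw": -1},{"x": 0,"y": 0,"z": 0.018,"rx": 0,"ry": 0,"rz": 0,"claw": -1},{"x": 0,"y": 0,"z": 0.023,"rx": 0,"ry": 0,"rz": 0,"claw": -1},{"x": 0,"y": 0,"z": 0.0255,"rx": 0,"ry": 0,"rz": 0,"claw": -1},{"x": 0,"y": 0,"z": 0.0265,"rx": 0,"ry": 0,"rz": 0,"claw": -1},{"x": 0,"y": 0,"z": 0.0265,"rx": 0,"ry": 0,"rz": 0,"claw": -1},{"x": 0,"y": 0,"z": 0.0265,"rx": 0,"ry": 0,"rz": 0,"claw": -1}]}}

```text
time: 8.13
tool_pos: [0.5828, 0.2863, 0.0669]
tool_rot: [3.141, -0.0, 1.358]
contact_force: [-3.4, -3.1, 7.5]
opening: 0.0079
grip_force: 20.0
```

>>> {"method": "step_arm", "body": {"steps": [{"x": 0,"y": 0,"z": 0.001,"rx": 0,"ry": 0,"rz": 0,"claw": -1},{"x": 0,"y": 0,"z": 0.0015,"rx": 0,"ry": 0,"rz": 0,"claw": -1},{"x": 0,"y": 0,"z": 0.0015,"rx": 0,"ry": 0,"rz": 0,"claw": -1}]}}

```text
time: 8.38
tool_pos: [0.5831, 0.2862, 0.0668]
tool_rot: [3.14, -0.0, 1.358]
contact_force: [-3.9, -4.0, 13.4]
opening: 0.0078
grip_force: 20.1
```

```bash
python3 - <<'E'
from h import *
a=np.radians(-12.25); Rk=np.array([[np.cos(a),np.sin(a),0],[-np.sin(a),np.cos(a),0],[0,0,1]])
im,d=read_camera('side'); cv2.imwrite('pics/s3.png',cv2.resize(im[220:390,200:420],None,fx=3.5,fy=3.5))
im=im.astype(int); L=(cloud('side',d)-[.5385,.294,0])@Rk.T
for x0 in (-44,0,44):
    m=(abs(L[...,0]-x0/1000)<.008)&(L[...,1]>.038)&(L[...,1]<.06)&(L[...,2]>.05)&(L[...,2]<.14)&(im[...,2]>1.5*im[...,1])
    P=L[m]; print(x0,len(P),np.percentile(P,[1,50,97,100],axis=0).round(4).tolist())
E
```

```text
-44 144 [[-0.0483, 0.0382, 0.051], [-0.0464, 0.051, 0.0915], [-0.0427, 0.0533, 0.1138], [-0.0424, 0.0544, 0.1146]]
0 143 [[-0.0044, 0.0385, 0.0522], [-0.0029, 0.0477, 0.0883], [0.0009, 0.0499, 0.1136], [0.0017, 0.0502, 0.1144]]
44 136 [[0.0404, 0.0386, 0.0513], [0.0421, 0.0478, 0.0878], [0.0455, 0.0499, 0.114], [0.0464, 0.0505, 0.1161]]
```

View pics/s3.png

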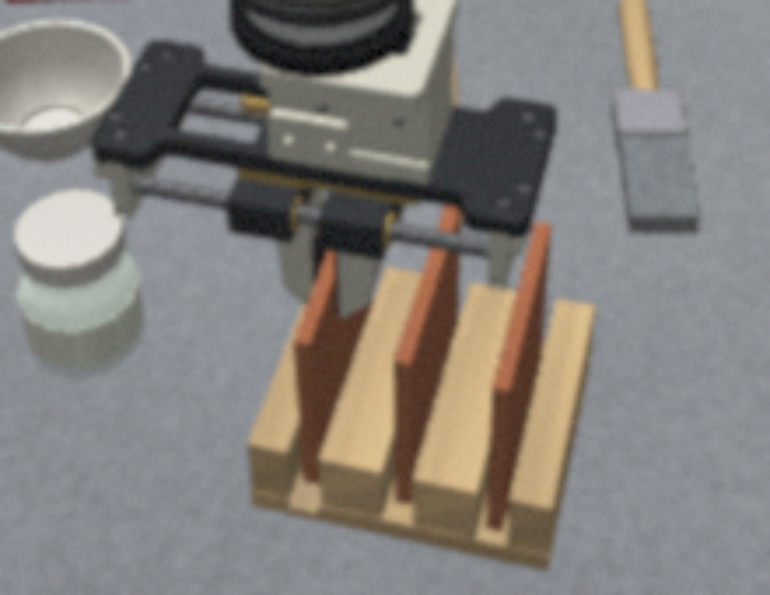

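The tile sits in the far slot, its top level with the other two and its lower end on the slot's floor at crop (310, 485). I let go with a small opening, to clear the neighbouring tile, and draw up.

>>> {"method": "step_arm", "body": {"steps": [{"x": 0,"y": 0,"z": -0.002,"rx": 0,"ry": 0,"rz": 0,"claw": -1},{"x": 0,"y": 0,"z": -0.002,"rx": 0,"ry": 0,"rz": 0,"claw": -0.4},{"x": 0,"y": 0,"z": -0.002,"rx": 0,"ry": 0,"rz": 0,"claw": -0.4},{"x": 0,"y": 0,"z": -0.002,"rx": 0,"ry": 0,"rz": 0,"claw": -0.4},{"x": 0,"y": 0,"z": -0.002,"rx": 0,"ry": 0,"rz": 0,"claw": -0.4},{"x": 0,"y": 0,"z": -0.002,"rx": 0,"ry": 0,"rz": 0,"claw": -0.4}]}}

```text
time: 8.93
tool_pos: [0.5826, 0.2868, 0.0657]
tool_rot: [-3.141, -0.0, 1.359]
contact_force: [-1.3, -0.2, 0.4]
opening: 0.0275
grip_force: 0.0
```

>>> {"method": "step_arm", "body": {"steps": [{"x": 0,"y": 0,"z": -0.02,"rx": 0,"ry": 0,"rz": 0,"claw": -0.4},{"x": 0,"y": 0,"z": -0.05,"rx": 0,"ry": 0,"rz": 0,"claw": -0.4},{"x": 0,"y": 0,"z": -0.09,"rx": 0,"ry": 0,"rz": 0,"claw": -0.4},{"x": 0,"y": 0,"z": -0.13,"rx": 0,"ry": 0,"rz": 0,"claw": -0.4},{"x": 0,"y": 0,"z": -0.18,"rx": 0,"ry": 0,"rz": 0,"claw": -0.4},{"x": 0,"y": 0,"z": -0.23,"rx": 0,"ry": 0,"rz": 0,"claw": -0.2},{"x": 0,"y": 0,"z": -0.28,"rx": 0,"ry": 0,"rz": 0,"claw": -0.2},{"x": 0,"y": 0,"z": -0.28,"rx": 0,"ry": 0,"rz": 0,"claw": -0.2},{"x": 0,"y": 0,"z": -0.28,"rx": 0,"ry": 0,"rz": 0,"claw": -0.2}]}}

```text
time: 9.68
tool_pos: [0.5837, 0.287, 0.2788]
tool_rot: [3.137, -0.003, 1.359]
contact_force: [0.2, -0.1, -0.9]
opening: 0.0364
grip_force: 0.0
```

```bash
python3 chk.py .066; python3 - <<'E'
from h import *
im,d=read_camera('top'); cv2.imwrite('pics/t4.png',im)
delta([.4400,-.304,.27],tgt(0.4,0))
for n in ('side','top'):
    im,d=read_camera(n); W=cloud(n,d)
    m=(W[...,0]>.428)&(W[...,0]<.452)&(abs(W[...,1]+.305)<.045)&(W[...,2]>.12)&(W[...,2]<.15); h=W[m]
    T=h[h[:,2]>np.percentile(h[:,2],70)]; print(n,len(h),h.mean(0).round(4),np.percentile(h,[2,98],axis=0).round(4).tolist(),'crest',T.mean(0).round(4))
E
```

```text
9.6833 [0.5837 0.287  0.2788] 0.03638240411393785 [0.34 0.55 1.   0.   1.59 0.55] [ 0.2 -0.1 -0.9]
side 605 [[-0.0033, -0.0447, 0.0385], [-0.0026, 0.0111, 0.0814], [0.0023, 0.0494, 0.1027]]
 +y edge x at z: [(np.float64(0.04), np.float64(-0.0009)), (np.float64(0.07), np.float64(-0.0014)), (np.float64(0.1), np.float64(-0.0007))] ymax 0.05
top 154 [[-0.0031, -0.0499, 0.0408], [-0.0014, -0.0054, 0.0979], [0.0035, 0.0474, 0.1037]]
 +y edge x at z: [(np.float64(0.1), np.float64(0.0003))] ymax 0.0488
shift [-0.0024 -0.      0.2785] turn [-0.0021  0.0007  0.0019] rows>= 5.0
shift [-0.8094 -0.0192  0.0066] turn [-0.0039  0.0012 -0.2793] rows>= 14.6
side 78 [ 0.4405 -0.3064  0.1391] [[0.4335, -0.3479, 0.1345], [0.4468, -0.2633, 0.1415]] crest [ 0.4404 -0.3042  0.1409]
top 203 [ 0.4396 -0.3035  0.137 ] [[0.4329, -0.3475, 0.1318], [0.4461, -0.2624, 0.1417]] crest [ 0.4395 -0.3028  0.1396]
```

View pics/t4.png

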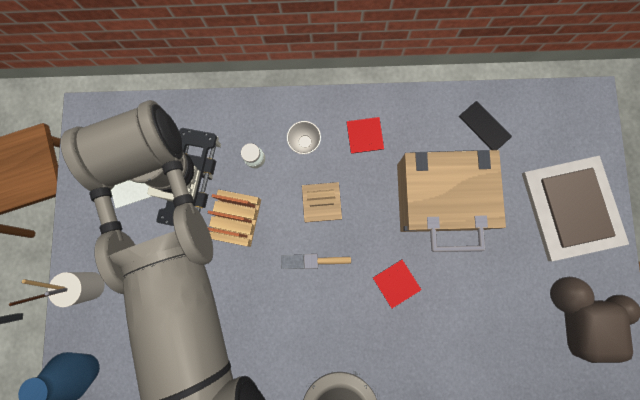

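The top view shows three tiles in the rack at (235, 220), an empty stand at (322, 202), everything else unmoved and the bar at (458, 247). The measured tile is upright and central within 1 mm. Next, the lid.

>>> {"method": "step_arm", "body": {"steps": [{"x": -0.4,"y": -0.0095,"z": -0.02,"rx": -0.002,"ry": 0,"rz": -0.14,"claw": -0.2},{"x": -0.4,"y": -0.0095,"z": -0.02,"rx": -0.002,"ry": 0,"rz": -0.14,"claw": -0.2},{"x": -0.4,"y": -0.0095,"z": -0.02,"rx": -0.002,"ry": 0,"rz": -0.14,"claw": -0.2},{"x": -0.4,"y": -0.0095,"z": -0.02,"rx": -0.002,"ry": 0,"rz": -0.14,"claw": -0.2},{"x": -0.4,"y": -0.0095,"z": -0.02,"rx": -0.002,"ry": 0,"rz": -0.14,"claw": -0.2},{"x": -0.4,"y": -0.0095,"z": -0.02,"rx": -0.002,"ry": 0,"rz": -0.14,"claw": -0.2},{"x": -0.8094,"y": -0.0192,"z": 0.0066,"rx": -0.004,"ry": 0.001,"rz": -0.2793,"claw": -0.2},{"x": -0.8094,"y": -0.0192,"z": 0.0066,"rx": -0.004,"ry": 0.001,"rz": -0.2793,"claw": -0.2},{"x": -0.8094,"y": -0.0192,"z": 0.0066,"rx": -0.004,"ry": 0.001,"rz": -0.2793,"claw": -0.2},{"x": -0.8094,"y": -0.0192,"z": 0.0066,"rx": -0.004,"ry": 0.001,"rz": -0.2793,"claw": -0.2},{"x": -0.8094,"y": -0.0192,"z": 0.0066,"rx": -0.004,"ry": 0.001,"rz": -0.2793,"claw": -0.2},{"x": -0.8094,"y": -0.0192,"z": 0.0066,"rx": -0.004,"ry": 0.001,"rz": -0.2793,"claw": -0.2}]}}

```text
time: 10.93
tool_pos: [0.4651, -0.199, 0.2753]
tool_rot: [3.14, -0.002, 1.578]
contact_force: [1.7, 0.0, -0.2]
opening: 0.0365
grip_force: 0.0
```

```bash
python3 - <<'E'
from h import *
o=robot.observe(); print(o['qpos'].round(2))
delta([.440,-.304,.24],tgt(.3,0))
E
```

```text
[-0.56  0.26  1.45  0.    1.44 -0.57]
shift [-0.1398 -0.0345  0.0467] turn [ 0.0024 -0.0023  0.0023] rows>= 2.7
```

>>> {"method": "step_arm", "body": {"steps": [{"x": -0.13,"y": -0.034,"z": 0.02,"rx": 0.002,"ry": -0.002,"rz": 0.002,"claw": -0.2},{"x": -0.13,"y": -0.034,"z": 0.045,"rx": 0.002,"ry": -0.002,"rz": 0.002,"claw": -0.2},{"x": -0.13,"y": -0.034,"z": 0.045,"rx": 0.002,"ry": -0.002,"rz": 0.002,"claw": -0.2},{"x": -0.13,"y": -0.034,"z": 0.045,"rx": 0.002,"ry": -0.002,"rz": 0.002,"claw": -0.2},{"x": -0.13,"y": -0.034,"z": 0.045,"rx": 0.002,"ry": -0.002,"rz": 0.002,"claw": -0.2},{"x": -0.13,"y": -0.034,"z": 0.045,"rx": 0.002,"ry": -0.002,"rz": 0.002,"claw": -0.2},{"x": -0.13,"y": -0.034,"z": 0.045,"rx": 0.002,"ry": -0.002,"rz": 0.002,"claw": -0.2}]}}

```text
time: 11.52
tool_pos: [0.4421, -0.2941, 0.2426]
tool_rot: [3.14, 0.001, 1.578]
contact_force: [0.4, 0.3, -0.4]
opening: 0.0367
grip_force: 0.0
```

```bash
python3 - <<'E'
from h import *
delta([.440,-.304,.113],tgt(.3,0))
E
```

```text
shift [-0.0131 -0.0032  0.1729] turn [0.0026 0.0009 0.002 ] rows>= 3.1
```

>>> {"method": "step_arm", "body": {"steps": [{"x": -0.013,"y": -0.003,"z": 0.02,"rx": 0.002,"ry": 0,"rz": 0.002,"claw": -0.2},{"x": -0.013,"y": -0.003,"z": 0.05,"rx": 0.002,"ry": 0,"rz": 0.002,"claw": -0.2},{"x": -0.013,"y": -0.003,"z": 0.08,"rx": 0.002,"ry": 0,"rz": 0.002,"claw": -0.2},{"x": -0.013,"y": -0.003,"z": 0.105,"rx": 0.002,"ry": 0,"rz": 0.002,"claw": -0.2},{"x": -0.013,"y": -0.003,"z": 0.13,"rx": 0.002,"ry": 0,"rz": 0.002,"claw": -0.2},{"x": -0.013,"y": -0.003,"z": 0.15,"rx": 0.002,"ry": 0,"rz": 0.002,"claw": -0.2},{"x": -0.013,"y": -0.003,"z": 0.173,"rx": 0.002,"ry": 0,"rz": 0.002,"claw": -0.2},{"x": -0.013,"y": -0.003,"z": 0.173,"rx": 0.002,"ry": 0,"rz": 0.002,"claw": -0.2},{"x": -0.013,"y": -0.003,"z": 0.173,"rx": 0.002,"ry": 0,"rz": 0.002,"claw": -0.2}]}}

```text
time: 12.27
tool_pos: [0.4399, -0.3038, 0.1127]
tool_rot: [-3.141, 0.0, 1.576]
contact_force: [0.2, -0.0, -0.1]
opening: 0.0366
grip_force: 0.0
```

>>> {"method": "step_arm", "body": {"steps": [{"x": 0,"y": 0,"z": 0,"rx": 0,"ry": 0,"rz": 0,"claw": -0.5},{"x": 0,"y": 0,"z": 0,"rx": 0,"ry": 0,"rz": 0,"claw": -0.6},{"x": 0,"y": 0,"z": 0,"rx": 0,"ry": 0,"rz": 0,"claw": -1},{"x": 0,"y": 0,"z": 0,"rx": 0,"ry": 0,"rz": 0,"claw": -1},{"x": 0,"y": 0,"z": 0,"rx": 0,"ry": 0,"rz": 0,"claw": -1},{"x": 0,"y": 0,"z": 0,"rx": 0,"ry": 0,"rz": 0,"claw": -1},{"x": 0,"y": 0,"z": 0,"rx": 0,"ry": 0,"rz": 0,"claw": -1}], "squeeze": 25}}

```text
time: 12.85
tool_pos: [0.4395, -0.3051, 0.1131]
tool_rot: [3.141, 0.001, 1.575]
contact_force: [-2.8, -0.2, 5.4]
opening: 0.0108
grip_force: 23.9
```

```bash
python3 - <<'E'
from h import *
o=robot.observe(); p=o['tool_pos']; print(p,o['tool_rot'],o['contact_force'])
# bar centre = grip point height assumed .132; rotate about hinge
R0=Ro.from_euler('xyz',o['tool_rot']); H=np.array([p[0]+.252,p[1],.125])
for a in range(5,51,5):
    b=np.array([-.252,0,.007]); c,s=np.cos(np.radians(a)),np.sin(np.radians(a))
    nb=np.array([b[0]*c+b[2]*s,0,-b[0]*s+b[2]*c]); 
    print(a,(R0.inv().apply(nb-b)/.75).round(4),(p+nb-b).round(4))
E
```

```text
[ 0.43951041 -0.30513477  0.11308734] [3.14133680e+00 1.20861998e-03 1.57456741e+00] [-2.75157146 -0.15193138  5.37248123]
5 [-0.      0.0021 -0.0292] [ 0.4411 -0.3051  0.135 ]
10 [-0.0001  0.0067 -0.0582] [ 0.4446 -0.3051  0.1567]
15 [-0.0002  0.0139 -0.0866] [ 0.4499 -0.3051  0.1781]
20 [-0.0002  0.0235 -0.1143] [ 0.4571 -0.3051  0.1989]
25 [-0.0003  0.0355 -0.1411] [ 0.4661 -0.3051  0.2189]
30 [-0.0004  0.0497 -0.1667] [ 0.4768 -0.3051  0.2381]
35 [-0.0005  0.0662 -0.191 ] [ 0.4891 -0.3051  0.2564]
40 [-0.0006  0.0847 -0.2138] [ 0.503  -0.3051  0.2734]
45 [-0.0007  0.1051 -0.2348] [ 0.5183 -0.3051  0.2892]
50 [-0.0008  0.1272 -0.254 ] [ 0.5349 -0.3051  0.3036]
```

```bash
python3 - <<'E'
from h import *
im,d=read_camera('side'); cv2.imwrite('pics/s5.png',cv2.resize(im[60:180,250:420],None,fx=4.5,fy=4.5))
o=robot.observe(); print(o['opening'],o['grip_force'],o['contact_force'],o['torque'])
E
```

```text
0.01063777985544977 23.948559165000916 [-2.33737579  0.58830246  5.35174591] [0.0755952  0.34632735 0.01390727]
```

View pics/s5.png

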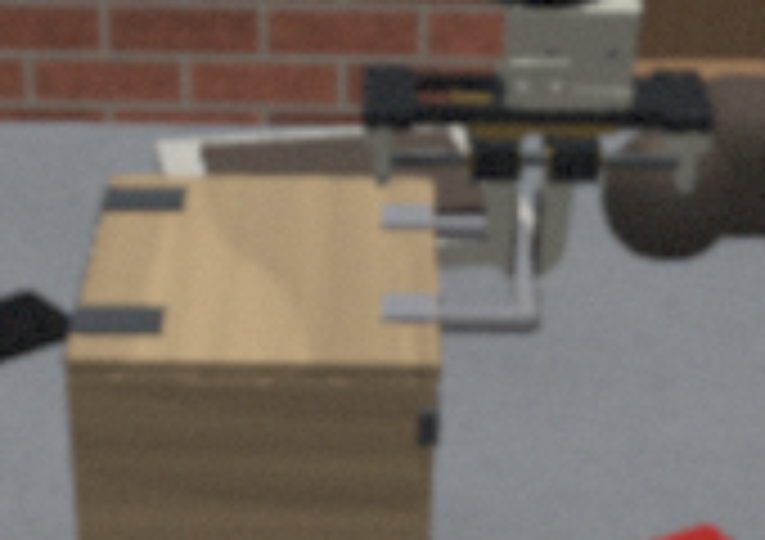

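The side crop shows the bar at (525, 260) between the two fingers at (490, 240) and (555, 240). I lift a little along the arc to test the grip.

>>> {"method": "step_arm", "body": {"steps": [{"x": 0,"y": 0.0005,"z": -0.007,"rx": 0,"ry": 0,"rz": 0,"claw": -1},{"x": 0,"y": 0.001,"z": -0.015,"rx": 0,"ry": 0,"rz": 0,"claw": -1},{"x": 0,"y": 0.0015,"z": -0.022,"rx": 0,"ry": 0,"rz": 0,"claw": -1},{"x": 0,"y": 0.0021,"z": -0.0292,"rx": 0,"ry": 0,"rz": 0,"claw": -1},{"x": 0,"y": 0.0021,"z": -0.0292,"rx": 0,"ry": 0,"rz": 0,"claw": -1},{"x": 0,"y": 0.0021,"z": -0.0292,"rx": 0,"ry": 0,"rz": 0,"claw": -1}], "squeeze": 30}}

```text
time: 13.4
tool_pos: [0.4409, -0.305, 0.1347]
tool_rot: [-3.141, 0.001, 1.575]
contact_force: [-4.4, 0.3, 0.6]
opening: 0.0081
grip_force: 0.6
```

```bash
cat > lid.py <<'E'
from h import *
o=robot.observe(); print(o['time'],o['tool_pos'].round(4),o['tool_rot'].round(3),o['opening'],o['contact_force'].round(1),o['torque'].round(2))
for n in ('side','top'):
    im,d=read_camera(n); W=cloud(n,d)
    # lid panel upper face points on its width, away from handle & gripper
    m=(abs(W[...,1]+.305)<.115)&(W[...,0]>.48)&(W[...,0]<.70)&(W[...,2]>.128)&(W[...,2]<.33)
    P=W[m]
    best=None; g=np.random.default_rng(0)
    for a in np.radians(np.arange(0,70,.25)):
        s=P[:,2]*np.cos(a)+P[:,0]*np.sin(a); h,e=np.histogram(s,np.arange(s.min(),s.max()+.003,.0015)); k=h[:-1]+h[1:]; j=k.argmax()
        if best is None or k[j]>best[0]: best=(k[j],a,e[j],e[j+2])
    s=P[:,2]*np.cos(best[1])+P[:,0]*np.sin(best[1]); Q=P[(s>best[2]-.002)&(s<best[3]+.002)]
    c=Q.mean(0); v=np.linalg.svd(Q-c,full_matrices=False)[2][2]; v*=np.sign(v[2])
    H=np.array([.6915,0,.125]); off=(c-H)@np.array([v[0],0,v[2]])
    print(n,len(P),len(Q),'angle',np.degrees(np.arctan2(v[0],v[2])).round(2),'hist',np.degrees(best[1]),'n',v.round(3),'top-face offset from hinge (13mm)',off.round(4))
E
python3 lid.py
```

```text
13.4 [ 0.4409 -0.305   0.1347] [-3.141e+00  1.000e-03  1.575e+00] 0.008136532872113236 [-4.4  0.3  0.6] [-0.02  0.36  0.04]
side 3430 2919 angle 4.41 hist 4.75 n [0.077 0.001 0.997] top-face offset from hinge (13mm) 0.0149
top 6783 5633 angle 0.17 hist 0.5 n [ 0.003 -0.001  1.   ] top-face offset from hinge (13mm) 0.0126
```

The bar slipped out and the lid dropped back shut. I back off upward, reopen, and measure the finger shape and the bar before trying again.

>>> {"method": "step_arm", "body": {"steps": [{"x": 0,"y": 0,"z": -0.01,"rx": 0,"ry": 0,"rz": 0,"claw": -0.2},{"x": 0,"y": 0,"z": -0.04,"rx": 0,"ry": 0,"rz": 0,"claw": -0.2},{"x": 0,"y": 0,"z": -0.08,"rx": 0,"ry": 0,"rz": 0,"claw": -0.2},{"x": 0,"y": 0,"z": -0.1,"rx": 0,"ry": 0,"rz": 0,"claw": -0.2},{"x": 0,"y": 0,"z": -0.1,"rx": 0,"ry": 0,"rz": 0,"claw": -0.2},{"x": 0,"y": 0,"z": -0.1,"rx": 0,"ry": 0,"rz": 0,"claw": -0.2}]}}

```text
time: 14.0
tool_pos: [0.4417, -0.3049, 0.2104]
tool_rot: [3.139, 0.002, 1.575]
contact_force: [0.1, 0.0, -0.6]
opening: 0.035
grip_force: 0.0
```

```bash
python3 - <<'E'
from h import *
o=robot.observe(); print(o['time'],o['tool_pos'],o['opening'],o['contact_force'])
R=Ro.from_euler('xyz',o['tool_rot'])
im,d=read_camera('side'); W=cloud('side',d)
L=R.inv().apply((W-o['tool_pos']).reshape(-1,3))
m=(abs(L[:,0])<.025)&(abs(L[:,1])<.06)&(L[:,2]>-.07)&(L[:,2]<.03); P=L[m]*1000
for z in range(-68,14,4):
    q=P[abs(P[:,2]-z)<2]
    if len(q): print(z,len(q),'y',np.sort(q[:,1]).round(0).astype(int).tolist()[:40],'x',q[:,0].min().round(0),q[:,0].max().round(0))
for n in ('side','top'):
    im,d=read_camera(n); W=cloud(n,d)
    m=(W[...,0]>.42)&(W[...,0]<.46)&(abs(W[...,1]+.305)<.045)&(W[...,2]>.10)&(W[...,2]<.15); h=W[m]; print(n,len(h),h.mean(0).round(4),np.percentile(h,[2,98],axis=0).round(4).tolist())
E
python3 lid.py
```

```text
14.0 [ 0.44173703 -0.3049055   0.21042801] 0.03501207914907426 [ 0.14911389  0.01411751 -0.59789493]
-68 33 y [-35, -35, -33, -33, -31, -30, -28, -28, -26, -23, -23, -21, -20, -19, -19, -19, -18, 18, 18, 18, 20, 20, 23, 23, 25, 25, 28, 28, 30, 30, 32, 35, 37] x -13.0 12.0
-64 24 y [-35, -35, -33, -33, -31, -31, -28, -28, -26, -25, -23, -21, -19, -18, -17, 20, 23, 25, 27, 30, 32, 34, 35, 36] x -10.0 14.0
-60 28 y [-33, -31, -28, -28, -26, -24, -24, -22, -21, -21, -19, -17, -17, -17, 20, 20, 22, 22, 25, 25, 27, 27, 29, 30, 32, 32, 34, 36] x -13.0 14.0
-56 23 y [-34, -34, -31, -31, -29, -27, -26, -24, -22, -19, -19, -17, 20, 20, 22, 25, 27, 29, 29, 32, 32, 34, 34] x -1.0 14.0
-52 24 y [-34, -32, -30, -27, -24, -24, -24, -22, -20, -19, -17, -17, -17, 19, 22, 22, 24, 24, 27, 27, 29, 31, 34, 34] x 1.0 13.0
-48 25 y [-34, -34, -32, -32, -30, -30, -27, -27, -22, -20, -19, -18, -17, 19, 22, 22, 24, 24, 26, 26, 29, 29, 31, 34, 34] x 3.0 14.0
-44 26 y [-35, -32, -30, -30, -27, -25, -25, -25, -23, -23, -20, -20, -18, -18, 19, 19, 19, 21, 22, 24, 24, 26, 29, 31, 31, 34] x 5.0 13.0
-40 20 y [-33, 
[... 253 characters left out ...]
, -23, -21, -19, -17, 18, 18, 21, 23, 26, 28] x -6.0 14.0
-28 14 y [-26, -24, -21, -21, -19, -19, -18, -17, 18, 21, 23, 23, 26, 28] x -10.0 12.0
-24 7 y [-21, -19, -18, -17, 18, 20, 20] x -7.0 11.0
side 82 [ 0.4406 -0.303   0.1392] [[0.4338, -0.349, 0.1346], [0.4465, -0.2607, 0.1427]]
top 181 [ 0.4396 -0.2984  0.1369] [[0.4329, -0.3459, 0.1317], [0.4461, -0.2618, 0.141]]
14.15 [ 0.4407 -0.3043  0.2083] [-3.140e+00 -1.000e-03  1.575e+00] 0.03672448185794613 [ 0.2  0.1 -0.5] [ 0.   -0.08 -0.01]
side 3281 2981 angle -0.11 hist 0.0 n [-0.002  0.     1.   ] top-face offset from hinge (13mm) 0.0151
top 6405 5610 angle -0.0 hist 0.25 n [-0.    -0.001  1.   ] top-face offset from hinge (13mm) 0.0128
```

The finger outline ends about 22 mm behind the TCP, so my first pinch caught the bar only with the fingertips. That also explains the 10.8 mm opening. I go 18 mm deeper this time.

>>> {"method": "step_arm", "body": {"steps": [{"x": 0,"y": -0.001,"z": 0.03,"rx": 0,"ry": 0.001,"rz": 0,"claw": -0.2},{"x": 0,"y": -0.001,"z": 0.06,"rx": 0,"ry": 0.001,"rz": 0,"claw": -0.2},{"x": 0,"y": -0.001,"z": 0.09,"rx": 0,"ry": 0.001,"rz": 0,"claw": -0.2},{"x": 0,"y": -0.001,"z": 0.115,"rx": 0,"ry": 0.001,"rz": 0,"claw": -0.2},{"x": 0,"y": -0.001,"z": 0.135,"rx": 0,"ry": 0.001,"rz": 0,"claw": -0.2},{"x": 0,"y": -0.001,"z": 0.151,"rx": 0,"ry": 0.001,"rz": 0,"claw": -0.2},{"x": 0,"y": -0.001,"z": 0.151,"rx": 0,"ry": 0.001,"rz": 0,"claw": -0.2},{"x": 0,"y": -0.001,"z": 0.151,"rx": 0,"ry": 0.001,"rz": 0,"claw": -0.2},{"x": 0,"y": -0.001,"z": 0.151,"rx": 0,"ry": 0.001,"rz": 0,"claw": -0.2}]}}

```text
time: 15.0
tool_pos: [0.4407, -0.3052, 0.0966]
tool_rot: [3.141, 0.0, 1.575]
contact_force: [0.2, -0.7, -0.1]
opening: 0.037
grip_force: 0.0
```

>>> {"method": "step_arm", "body": {"steps": [{"x": 0,"y": 0,"z": 0,"rx": 0,"ry": 0,"rz": 0,"claw": -0.5},{"x": 0,"y": 0,"z": 0,"rx": 0,"ry": 0,"rz": 0,"claw": -0.6},{"x": 0,"y": 0,"z": 0,"rx": 0,"ry": 0,"rz": 0,"claw": -1},{"x": 0,"y": 0,"z": 0,"rx": 0,"ry": 0,"rz": 0,"claw": -1},{"x": 0,"y": 0,"z": 0,"rx": 0,"ry": 0,"rz": 0,"claw": -1},{"x": 0,"y": 0,"z": 0,"rx": 0,"ry": 0,"rz": 0,"claw": -1},{"x": 0,"y": 0,"z": 0,"rx": 0,"ry": 0,"rz": 0,"claw": -1}], "squeeze": 25}}

```text
time: 15.58
tool_pos: [0.4394, -0.305, 0.0965]
tool_rot: [-3.14, -0.0, 1.575]
contact_force: [-4.0, 1.0, 4.0]
opening: 0.0131
grip_force: 25.0
```

>>> {"method": "step_arm", "body": {"steps": [{"x": 0,"y": 0,"z": -0.004,"rx": 0,"ry": 0,"rz": 0,"claw": -1},{"x": 0,"y": 0.0005,"z": -0.009,"rx": 0,"ry": 0,"rz": 0,"claw": -1},{"x": 0,"y": 0.0007,"z": -0.014,"rx": 0,"ry": 0,"rz": 0,"claw": -1},{"x": 0,"y": 0.0007,"z": -0.014,"rx": 0,"ry": 0,"rz": 0,"claw": -1},{"x": 0,"y": 0.0007,"z": -0.014,"rx": 0,"ry": 0,"rz": 0,"claw": -1}], "squeeze": 30}}

```text
time: 16.0
tool_pos: [0.4399, -0.305, 0.1065]
tool_rot: [-3.139, -0.0, 1.575]
contact_force: [-4.4, -2.6, -2.0]
opening: 0.0131
grip_force: 30.0
```

```bash
python3 lid.py; python3 -c "
from h import *
o=robot.observe();print(o['opening'],o['grip_force'])"
```

```text
16.0 [ 0.4399 -0.305   0.1065] [-3.139 -0.     1.575] 0.013126884488277745 [-4.4 -2.6 -2. ] [-0.47  0.87  0.02]
side 3406 2909 angle 2.14 hist 2.25 n [0.037 0.001 0.999] top-face offset from hinge (13mm) 0.015
top 6694 5660 angle 2.07 hist 2.0 n [ 0.036 -0.001  0.999] top-face offset from hinge (13mm) 0.013
0.012868040788530787 30.000029504299164
```

The grip now holds: both cameras give the lid at 2.1°. I work out the arc from here.

```bash
python3 - <<'E'
from h import *
o=robot.observe(); p=o['tool_pos']; R0=Ro.from_euler('xyz',o['tool_rot'])
print(o['tool_rot'])
def b(a): c,s=np.cos(np.radians(a)),np.sin(np.radians(a)); return np.array([-.252*c+.007*s,0,.252*s+.007*c])
for a in (4,7,10,13,16,19,22,25,28,50):
    print(a,(R0.inv().apply(b(a)-b(2.1))/.75).round(4))
E
```

```text
[-3.13939378e+00 -4.48557160e-04  1.57479856e+00]
4 [ 0.      0.0009 -0.0111]
7 [ 0.      0.003  -0.0286]
10 [-0.      0.0061 -0.0459]
13 [-0.      0.01   -0.0631]
16 [-0.      0.0148 -0.08  ]
19 [-0.      0.0206 -0.0966]
22 [-1.000e-04  2.710e-02 -1.129e-01]
25 [-1.000e-04  3.460e-02 -1.289e-01]
28 [-1.000e-04  4.280e-02 -1.444e-01]
50 [-0.0004  0.1261 -0.242 ]
```

>>> {"method": "step_arm", "body": {"steps": [{"x": 0,"y": 0.0009,"z": -0.0111,"rx": 0,"ry": 0,"rz": 0,"claw": -1},{"x": 0,"y": 0.003,"z": -0.0286,"rx": 0,"ry": 0,"rz": 0,"claw": -1},{"x": 0,"y": 0.0061,"z": -0.0459,"rx": 0,"ry": 0,"rz": 0,"claw": -1},{"x": 0,"y": 0.01,"z": -0.0631,"rx": 0,"ry": 0,"rz": 0,"claw": -1},{"x": 0,"y": 0.0148,"z": -0.08,"rx": 0,"ry": 0,"rz": 0,"claw": -1},{"x": 0,"y": 0.0206,"z": -0.0966,"rx": 0,"ry": 0,"rz": 0,"claw": -1},{"x": 0,"y": 0.0271,"z": -0.1129,"rx": 0,"ry": 0,"rz": 0,"claw": -1},{"x": 0,"y": 0.0346,"z": -0.1289,"rx": 0,"ry": 0,"rz": 0,"claw": -1},{"x": 0,"y": 0.0346,"z": -0.1289,"rx": 0,"ry": 0,"rz": 0,"claw": -1},{"x": 0,"y": 0.0346,"z": -0.1289,"rx": 0,"ry": 0,"rz": 0,"claw": -1},{"x": 0,"y": 0.0346,"z": -0.1289,"rx": 0,"ry": 0,"rz": 0,"claw": -1}]}}

```text
time: 17.02
tool_pos: [0.4652, -0.3049, 0.2036]
tool_rot: [-3.138, -0.0, 1.575]
contact_force: [-8.0, -2.1, 0.3]
opening: 0.0128
grip_force: 30.0
```

```bash
python3 lid.py; python3 - <<'E'
from h import *
o=robot.observe(); p=o['tool_pos']; R0=Ro.from_euler('xyz',o['tool_rot'])
print(o['opening'],o['grip_force'],o['contact_force'],o['qpos'].round(2))
def b(a): c,s=np.cos(np.radians(a)),np.sin(np.radians(a)); return np.array([-.252*c+.007*s,0,.252*s+.007*c])
for a0 in (24.5,25.):
  print(a0)
  for a in (27,30,33,36,39,42,45,48,50):
    print(a,(R0.inv().apply(b(a)-b(a0))/.75).round(4))
E
```

```text
17.0167 [ 0.4652 -0.3049  0.2036] [-3.138 -0.     1.575] 0.012837170473267611 [-8.  -2.1  0.3] [-0.31  1.48  0.  ]
side 3214 2579 angle 24.35 hist 24.25 n [0.412 0.003 0.911] top-face offset from hinge (13mm) 0.0152
top 5822 5154 angle 24.42 hist 24.25 n [0.413 0.001 0.911] top-face offset from hinge (13mm) 0.0131
0.013087682758929206 30.000311136245728 [-7.69803569 -1.2255602   1.5219969 ] [-0.72  0.4   1.44 -0.    1.31 -0.72]
24.5
27 [-0.      0.0067 -0.0131]
30 [-0.      0.0155 -0.0283]
33 [-0.0001  0.025  -0.0431]
36 [-0.0001  0.0353 -0.0573]
39 [-0.0001  0.0464 -0.071 ]
42 [-0.0002  0.0581 -0.0841]
45 [-0.0002  0.0705 -0.0966]
48 [-0.0003  0.0836 -0.1084]
50 [-0.0003  0.0926 -0.1159]
25.0
27 [-0.      0.0054 -0.0104]
30 [-0.      0.0142 -0.0257]
33 [-0.0001  0.0237 -0.0405]
36 [-0.0001  0.034  -0.0547]
39 [-0.0001  0.0451 -0.0684]
42 [-0.0002  0.0568 -0.0815]
45 [-0.0002  0.0692 -0.094 ]
48 [-0.0003  0.0823 -0.1058]
50 [-0.0003  0.0913 -0.1133]
```

>>> {"method": "step_arm", "body": {"steps": [{"x": 0,"y": 0.0057,"z": -0.0131,"rx": 0,"ry": 0,"rz": 0,"claw": -1},{"x": 0,"y": 0.014,"z": -0.0283,"rx": 0,"ry": 0,"rz": 0,"claw": -1},{"x": 0,"y": 0.0235,"z": -0.0431,"rx": 0,"ry": 0,"rz": 0,"claw": -1},{"x": 0,"y": 0.0338,"z": -0.0573,"rx": 0,"ry": 0,"rz": 0,"claw": -1},{"x": 0,"y": 0.0449,"z": -0.071,"rx": 0,"ry": 0,"rz": 0,"claw": -1},{"x": 0,"y": 0.0566,"z": -0.0841,"rx": 0,"ry": 0,"rz": 0,"claw": -1},{"x": 0,"y": 0.069,"z": -0.0966,"rx": 0,"ry": 0,"rz": 0,"claw": -1},{"x": 0,"y": 0.0821,"z": -0.1084,"rx": 0,"ry": 0,"rz": 0,"claw": -1},{"x": 0,"y": 0.0911,"z": -0.1159,"rx": 0,"ry": 0,"rz": 0,"claw": -1},{"x": 0,"y": 0.0911,"z": -0.1159,"rx": 0,"ry": 0,"rz": 0,"claw": -1},{"x": 0,"y": 0.0911,"z": -0.1159,"rx": 0,"ry": 0,"rz": 0,"claw": -1},{"x": 0,"y": 0.0911,"z": -0.1159,"rx": 0,"ry": 0,"rz": 0,"claw": -1}]}}

```text
time: 18.12
tool_pos: [0.5342, -0.3048, 0.292]
tool_rot: [-3.141, 0.001, 1.574]
contact_force: [-8.0, -0.3, 6.9]
opening: 0.0126
grip_force: 30.0
```

```bash
python3 lid.py; python3 - <<'E'
from h import *
im,d=read_camera('side'); cv2.imwrite('pics/s6.png',im)
o=robot.observe(); print(o['opening'],o['grip_force'],o['contact_force'],o['tool_pos'])
E
```

```text
18.1167 [ 0.5342 -0.3048  0.292 ] [-3.141e+00  1.000e-03  1.574e+00] 0.012643681146632252 [-8.  -0.3  6.9] [0.   1.36 0.04]
side 1801 1526 angle 49.51 hist 49.5 n [0.761 0.004 0.649] top-face offset from hinge (13mm) 0.0149
top 3215 2927 angle 49.68 hist 49.75 n [0.762 0.001 0.647] top-face offset from hinge (13mm) 0.0131
0.012973138338143916 30.00395804643631 [-8.08212962 -0.19250699  6.4430488 ] [ 0.53407599 -0.30473783  0.2919841 ]
```

View pics/s6.png

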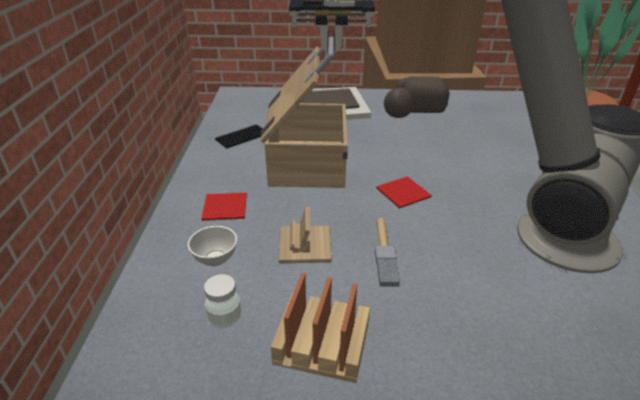

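The picture shows the lid held open at (300, 85), three tiles racked at (320, 325) and the bystanders in place. The angle is 49.6°, so I nudge it slightly and let it settle.

>>> {"method": "step_arm", "body": {"steps": [{"x": 0,"y": 0.001,"z": -0.002,"rx": 0,"ry": 0,"rz": 0,"claw": -1},{"x": 0,"y": 0.001,"z": -0.002,"rx": 0,"ry": 0,"rz": 0,"claw": -1},{"x": 0,"y": 0.001,"z": -0.002,"rx": 0,"ry": 0,"rz": 0,"claw": -1},{"x": 0,"y": 0.001,"z": -0.002,"rx": 0,"ry": 0,"rz": 0,"claw": -1},{"x": 0,"y": 0.001,"z": -0.002,"rx": 0,"ry": 0,"rz": 0,"claw": -1},{"x": 0,"y": 0.001,"z": -0.002,"rx": 0,"ry": 0,"rz": 0,"claw": -1},{"x": 0,"y": 0.001,"z": -0.002,"rx": 0,"ry": 0,"rz": 0,"claw": -1},{"x": 0,"y": 0.001,"z": -0.002,"rx": 0,"ry": 0,"rz": 0,"claw": -1},{"x": 0,"y": 0.001,"z": -0.002,"rx": 0,"ry": 0,"rz": 0,"claw": -1}]}}

```text
time: 19.02
tool_pos: [0.5351, -0.3047, 0.2929]
tool_rot: [-3.141, 0.001, 1.574]
contact_force: [-6.2, -1.0, 5.7]
opening: 0.0132
grip_force: 30.0
```

```bash
python3 lid.py; python3 chk.py .066 | head -5
```

```text
19.0167 [ 0.5351 -0.3047  0.2929] [-3.141e+00  1.000e-03  1.574e+00] 0.013200151269627865 [-6.2 -1.   5.7] [-0.12  1.21  0.02]
side 1759 1504 angle 49.77 hist 49.75 n [0.763 0.004 0.646] top-face offset from hinge (13mm) 0.0149
top 3164 2899 angle 49.97 hist 50.0 n [0.766 0.001 0.643] top-face offset from hinge (13mm) 0.0131
19.1167 [ 0.5351 -0.3047  0.2928] 0.013200443444377763 [-0.64  0.47  1.08 -0.    1.59 -0.64] [-6.6 -0.3  5.1]
side 592 [[-0.0033, -0.0441, 0.0388], [-0.0026, 0.012, 0.0828], [0.0025, 0.0494, 0.1024]]
 +y edge x at z: [(np.float64(0.04), np.float64(-0.0006)), (np.float64(0.07), np.float64(-0.0013)), (np.float64(0.1), np.float64(-0.0006))] ymax 0.0505
top 152 [[-0.0032, -0.05, 0.0405], [-0.0014, -0.0065, 0.0982], [0.0037, 0.0482, 0.1035]]
 +y edge x at z: [(np.float64(0.1), np.float64(0.0001))] ymax 0.0492
```

```bash
python3 -c "
from cell import robot
print(robot.hand_in())"
```

```text
the job is handed in; nothing more can be done
None
```

The job is handed in: the tile stands seated and central (within about 1 mm) in the free slot, and the gripper holds the lid still at about 49.9° by its bar, though my first pinch slipped and the lid dropped shut from about 4° before I regripped.

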